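# Sweep the terminal washers through the gate into the catch slot

## Task

Sweep the three loose brass washers across the tray deck with the fingertips and through the gap in the tray's wall, one at a time, so that each drops into the catch slot behind it. Only push them, never lift them off the deck, and leave the hexagonal standoff and the small knob standing in the tray, and the jar and the plug beside it, where they are.

Things in the scene. Friction and masses are not known exactly. Their poses are not given: they have to be found in the camera images.
- tray: Fixed grey tray, 228 x 248 mm; place and yaw vary. Origin on the bench; x from the open deck to the gate, z up. In this frame, mm: flat deck at z 50, x -111 to 60, y -120 to 120, inside rims 4 thick that stand 16 above it. The wall over its far side (x 60 to 64), also 16 above the deck, has one gap, the gate, y -21 to 21. The deck ends at x 64; the catch slot lies right behind the wall.
- gate (a point): Middle of the gap in the tray's wall, at deck height, half way through the 4 mm wall (tray frame x = 62, y = 0, z = 50 mm). Its axes are the tray's: a washer goes through along +x.
- slot (a point): Middle of the floor of the catch slot (tray frame x 86, y 0, z 5 mm). The slot is an open pit 44 mm along the tray's x (64 to 108), 110 mm along y (-55 to 55) and 45 mm deep below the deck; its far wall rises 16 mm above the deck. A washer whose middle is pushed about 5 mm past x = 64 tips in by itself.
- washer_a: Brass flat washer, outside diameter 30 mm, hole 12 mm, 6 mm thick, about 30 g, starts lying flat and loose on the tray deck (one of three alike; the three start about 50 mm apart across the width of the deck). Origin: centre of its underside; z is its axis.
- washer_b: Brass flat washer, outside diameter 30 mm, hole 12 mm, 6 mm thick, about 30 g, starts lying flat and loose on the tray deck (one of three alike; the three start about 50 mm apart across the width of the deck). Origin: centre of its underside; z is its axis.
- washer_c: Brass flat washer, outside diameter 30 mm, hole 12 mm, 6 mm thick, about 30 g, starts lying flat and loose on the tray deck (one of three alike; the three start about 50 mm apart across the width of the deck). Origin: centre of its underside; z is its axis.
- standoff: Bystander: plain aluminium hexagonal standoff, 16 mm across flats, 38 mm tall, 40 g, standing loose on the deck in one of the two corners beside the gate wall. Origin: centre of its underside, z up.
- knob: Bystander: black plastic terminal knob, 22 mm diameter, 26 mm tall, 30 g, standing loose on the deck in the other corner beside the gate wall. Origin: centre of its underside, z up.
- jar: Bystander: small closed glass jar, 50 mm diameter, 70 mm tall, standing on the bench about 65 mm from the tray's +y side. Origin: centre of its underside, z up.
- plug: Bystander: black twin plug, 30 x 38 x 20 mm with two brass pins, lying on the bench about 70 mm from the tray's -y side. Origin: on the bench under its middle, z up.

How it is judged:
By the outcome, as a careful person would: the job done as asked, in the order asked, and still so for the second after the job is handed in, with the robot touching nothing.
It also fails if it takes over 66 s, if anything falls off the work surface, if the arm or the gripper's body presses on something with over 40 N, if the wrist force passes 120 N, or if a joint passes its speed limit or range.

## Robot

A 6-joint arm with a two-finger parallel gripper is mounted at the origin on the work surface. World frame = base frame: x ahead of the robot, y to its left, z up, the work surface at z = 0. Lengths are in mm, angles in rad, forces in N, time in s.
With the tool pointing down it reaches from about 275 to 1000 mm from the base axis. Payload 8.4 kg.
Tool frame: the origin (TCP) lies between the finger pads; the fingertips stand r.nose_length ahead of it and the grasp point (between the pads) lies 8 mm behind it (r.nose_length is the distance from the TCP to the fingertips, in mm); y points along the fingers, x is the direction in which the jaws open and shut, and the axes are right-handed (so a half turn about y gives the same grasp; the last joint's range is limited). The gripper opens to 85 mm and grips with 20 to 120 N. Pads are 22 mm wide; open, the fingers measure 114 mm over their backs; the gripper's body (76 mm by 85 mm) begins 54 mm behind the grasp point. The pads swing forward as they close: fully open they stand 13 mm farther back than shut.
Start: joints at [-0.002, 0.353, 1.633, -0, 1.155, -0.002], TCP at [625.002, -0, 242.281] pointing down, gripper open.
Joint ranges: [-2.63, 2.63], [-0.92, 2.1], [0.06, 2.66], [-1.3, 4.44], [0, 2.69], [-3.02, 3.02]. Speed limits (rad/s): [2.22, 2.22, 2.79, 3.14, 3.14, 3.14].

## Interface

Orientations are given as [roll, pitch, yaw] about the fixed x, y, z axes, in that order (R = Rz(yaw) Ry(pitch) Rx(roll)).
In Python, from rig import r, cams, order gives the robot as it stands. The module is installed in compiled form; this text tells all that it offers.
- The arm moves only by the shell command python3 -m crank 'ROWS' [FORCE]. ROWS is JSON, a list of rows, each a list of 7 numbers: the turn, a rotation vector about the tool's x, y, z in degrees, then the shift along the tool's x, y, z in cm, then the opening, from -1 (shut) to 1 (fully open). A call has exactly 10 rows; each row shifts and turns the pose as measured when the row begins, along the tool's axes as they then stand; what a row does not reach is not made up. A row lasts 1/12 s, in which the tool goes at most 41.7 mm and 7.16 degrees, less where a joint would pass 70% of its speed; a pose out of reach is approached as far as the arm can. A call with a gripper value outside its range is refused whole. The fingers move at their own pace and stop on an object; FORCE is the grip in N (left out, the last holds). Time passes only in rows, so rows that do not move let the fingers close, or fill a call up. It gives the time, the measured TCP pose, the force and the opening at its end, in the units of the state.
- r.sense(): the state, without advancing time (a new reading comes with each control period).
- cams.grab_frame(name): name is "scene" or "side" or "wrist"; returns the picture (420x560x3 uint8, blue, green, red); there is no depth.
- cams.camera_info(name): a dict with "intrinsics" (3x3 intrinsics, pixels), "k1" (the pictures are not rectified: a ray, as slopes to the right and down, at radius r is drawn at 1 + k1 r^2 times it, then the intrinsics apply), "view" (4x4, takes a point from world to camera coordinates); the wrist camera has in their place "hand_eye" (4x4, takes a point from camera to tool coordinates, whose origin is the TCP and whose axes are the tool frame's). Camera axes: x right, y up, looking along -z (the intrinsics and any distortion apply to the point x, -y, -z); pixel columns grow to the right and rows downward; lengths in mm; the calibration is good to about 2 mm. A picture is of the moment at which its call begins: read the wrist's pose just before it. camera_info takes no time and is no camera call.
- order.sign_off(): hands the job in, once; it reports no verdict.
The state is a dict: "clock": time; "qpos": joint angles; "qvel": joint speeds; "joint_efforts": joint torques, N m; "eef_pos": TCP position; "tcp_rot": TCP orientation; "contact_force": force on the tool from outside, world axes, zero at the start; "wrist_torque": the same for the moment, N m; "opening": opening from 0.0 (shut) to 1.0 (fully open).
Only numpy, scipy, OpenCV 4.12 (cv2) and the standard library are available. Lean on these libraries where they do the work, as an engineer would, in place of code of your own. Each camera call takes 0.05 s, during which the arm holds its last target.

## Working session

There is one attempt and no reset: what is moved stays moved. The work goes in short steps, Python scripts to look and compute and a shell command to move; the robot and the scene stay as the last step left them, time stands still between calls to the robot, and variables do not carry over. Pictures are saved under pics/ and viewed, and the job is handed in when it is done.

```bash
mkdir -p pics; ls; python3 - <<'E'
from rig import r,cams,order
import cv2
print(r.sense(), r.nose_length)
for n in ["scene","side","wrist"]:
    s=r.sense()
    cv2.imwrite(f"pics/{n}0.png",cams.grab_frame(n)); print(n,cams.camera_info(n))
E
```

```text
pics
{'clock': 0.0, 'qpos': array([-2.40006847e-03,  3.53657232e-01,  1.63414130e+00,  2.05995805e-05,
        1.15521836e+00, -2.41720327e-03]), 'qvel': array([-1.59864670e-04,  1.35374675e-03,  9.62380328e-04, -3.57896194e-05,
       -1.15499132e-03,  9.71143729e-05]), 'joint_efforts': array([-2.03471049e-03, -6.05236173e+01, -3.42063046e+01, -2.62302356e-04,
        9.48130677e-03,  3.61521288e-06]), 'eef_pos': array([6.24528351e+02, 7.34194419e-03, 2.41552941e+02]), 'tcp_rot': array([-1.57077405e+00,  1.42418918e-03,  8.82080533e-06]), 'contact_force': array([-0.16154975,  0.62533519,  0.51768083]), 'wrist_torque': array([-0.00070451, -0.01344069,  0.01882638]), 'opening': 1.0011387680571184} 11.0
scene {'intrinsics': array([[437.80240932,   0.        , 278.8696333 ],
       [  0.        , 437.80240932, 207.60871293],
       [  0.        ,   0.        ,   1.        ]]), 'k1': -0.12416609622313514, 'view': array([[-6.39292321e-01,  7.68710749e-01, -1.97259444e-02,
         3.42432332e+02],
       [-4.09118891e-01, -3.18296060e-01,  8.55166271e-01,
         1.86242430e+02],
       
[... 575 characters left out ...]
6838473e-01,  6.15039647e-01,
        -6.13763207e+02],
       [ 0.00000000e+00,  0.00000000e+00,  0.00000000e+00,
         1.00000000e+00]])}
wrist {'intrinsics': array([[317.8867189 ,   0.        , 277.98796811],
       [  0.        , 317.8867189 , 214.82042421],
       [  0.        ,   0.        ,   1.        ]]), 'k1': -0.01894167553397019, 'hand_eye': array([[ 9.99999613e-01, -3.32301407e-04, -8.14807660e-04,
         1.74824625e-02],
       [-6.92531391e-04,  2.74075837e-01, -9.61707833e-01,
        -1.31393330e+02],
       [ 5.42895957e-04,  9.61708025e-01,  2.74075501e-01,
         6.97601173e+01],
       [ 0.00000000e+00,  0.00000000e+00,  0.00000000e+00,
         1.00000000e+00]])}
```

View pics/scene0.png

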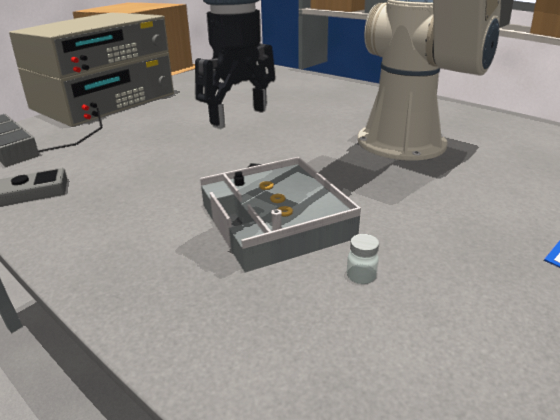

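View pics/side0.png

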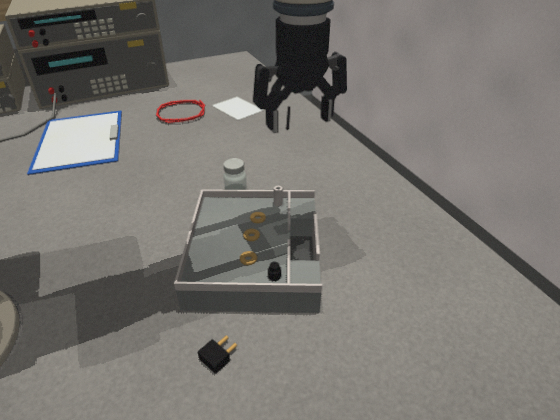

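View pics/wrist0.png

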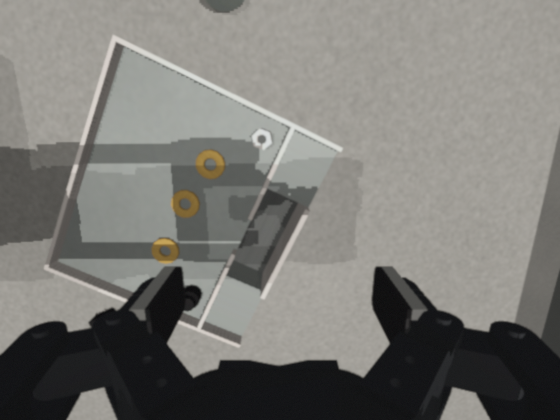

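```bash
cat > h.py <<'E'
import numpy as np, cv2
from scipy.spatial.transform import Rotation as Ro
from rig import r,cams
def pose():
    s=r.sense(); T=np.eye(4); T[:3,:3]=Ro.from_euler('xyz',s['tcp_rot']).as_matrix(); T[:3,3]=s['eef_pos']; return T
def c2w(name,T=None):
    i=cams.camera_info(name)
    return (T@i['hand_eye'] if name=='wrist' else np.linalg.inv(i['view'])),i
def pix(name,pts,z,T=None):
    M,i=c2w(name,T)
    u=cv2.undistortPoints(np.array(pts,float).reshape(-1,1,2),i['intrinsics'],np.array([i['k1'],0,0,0])).reshape(-1,2)
    d=np.c_[u[:,0],-u[:,1],-np.ones(len(u))]@M[:3,:3].T; o=M[:3,3]
    z=np.broadcast_to(z,len(u))
    return o+d*((z-o[2])/d[:,2])[:,None]
def proj(name,P,T=None):
    M,i=c2w(name,T); p=np.c_[np.array(P,float),np.ones(len(P))]@np.linalg.inv(M).T
    q=p[:,:3]*[1,-1,-1]
    return cv2.projectPoints(q,np.zeros(3),np.zeros(3),i['intrinsics'],np.array([i['k1'],0,0,0]))[0].reshape(-1,2)
E
python3 - <<'E'
import cv2
im=cv2.imread('pics/wrist0.png')
cv2.imwrite('pics/w0a.png',cv2.resize(im[100:345,40:360],None,fx=2.4,fy=2.4,interpolation=cv2.INTER_CUBIC))
from h import *
T=pose()
# bright white rims, outer corners
P=pix('wrist',[(115,37),(342,150),(46,268),(240,346),(290,127),(201,327)],66,T); print(P.round(1))
print(pix('wrist',[(210,164),(185,204),(165,250)],56,T).round(1))
hsv=cv2.cvtColor(im,cv2.COLOR_BGR2HSV)
m=cv2.inRange(hsv,(10,120,60),(30,255,255))
n,l,st,c=cv2.connectedComponentsWithStats(m)
for k in range(1,n):
    if st[k,4]>60: print(st[k],c[k].round(1))
E
```

```text
[[ 482.   144.    66. ]
 [ 685.6   46.4   66. ]
 [ 377.2  -76.9   66. ]
 [ 581.4 -173.7   66. ]
 [ 635.9   67.4   66. ]
 [ 538.5 -148.6   66. ]]
[[557.2  31.9  56. ]
 [529.   -9.1  56. ]
 [503.4 -60.   56. ]]
[196 150  29  29 496] [209.8 163.8]
[172 191  27  26 453] [185.  203.3]
[152 238  27  25 419] [164.8 250.1]
```

View pics/w0a.png

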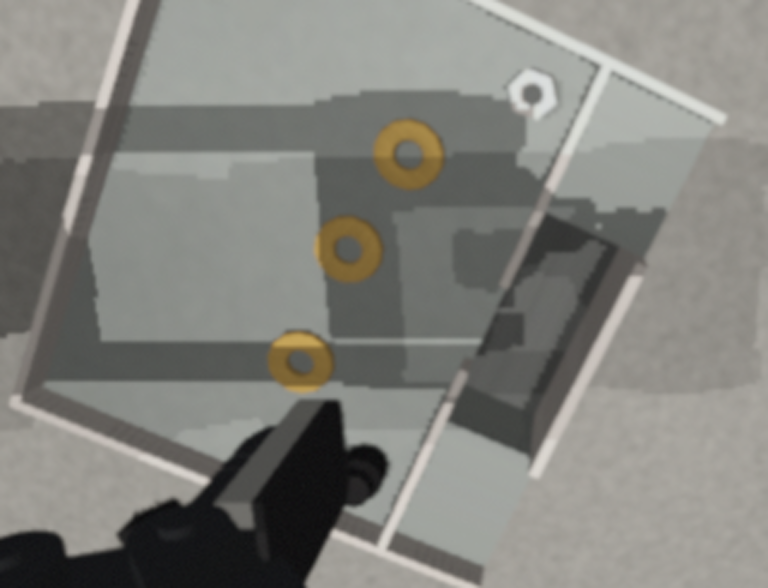

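```bash
python3 - <<'E'
from h import *
T=pose()
W=pix('wrist',[(115,37),(342,150),(46,268),(240,346),(290,127),(201,327)],66,T)[:,:2]
M=np.array([(-115,124),(113,124),(-115,-124),(113,-124),(62,120),(62,-122)],float)
mc,wc=M.mean(0),W.mean(0)
a=M-mc;b=W-wc
yaw=np.arctan2((a[:,0]*b[:,1]-a[:,1]*b[:,0]).sum(),(a*b).sum())
R=np.array([[np.cos(yaw),-np.sin(yaw)],[np.sin(yaw),np.cos(yaw)]])
t=wc-R@mc
print(np.degrees(yaw),t,(W-(M@R.T+t)).round(1))
for n,p,z in [('w',[(209.8,163.8),(185,203.3),(164.8,250.1)],55),('standoff top',[(262,139)],88),('knob top',[(192,295)],76)]:
    q=pix('wrist',p,z,T)[:,:2]; print(n,q.round(1),((q-t)@R).round(1))
# check side camera overlay
def tw(p,z): return np.c_[np.array(p)@R.T+t,np.full(len(p),z)]
box=[(-115,124),(113,124),(113,-124),(-115,-124),(62,-21),(62,21),(62,-124),(62,124)]
for n in ['side','scene','wrist']:
    im=cv2.imread(f'pics/{n}0.png')
    for q in proj(n,tw(box,66),T): cv2.circle(im,tuple(int(v*1) for v in q),2,(0,0,255),-1)
    ang=np.linspace(0,6.28,40)
    ws=((pix('wrist',[(209.8,163.8),(185,203.3),(164.8,250.1)],55,T)[:,:2]))
    for w in ws:
        P=np.c_[w[0]+15*np.cos(ang),w[1]+15*np.sin(ang),np.full(40,56)]
        for q in proj(n,P,T): im[int(round(q[1])),int(round(q[0]))]=(0,0,255)
    cr={'side':(160,170,340,320),'scene':(180,140,380,290),'wrist':(40,20,360,360)}[n]
    c=im[cr[1]:cr[3],cr[0]:cr[2]]; f=min(800/c.shape[1],600/c.shape[0])
    cv2.imwrite(f'pics/{n}_ov.png',cv2.resize(c,None,fx=f*.98,fy=f*.98,interpolation=cv2.INTER_CUBIC))
E
```

```text
-25.133065678549276 [532.13632379 -14.78552711] [[ 1.4 -2.4]
 [-1.5 -3.1]
 [ 1.8  1.3]
 [-0.4  1.3]
 [-3.3 -0.1]
 [ 2.   3. ]]
w [[556.8  31.9]
 [528.8  -8.6]
 [502.8 -60.5]] [[  2.5  52.8]
 [ -5.6   4.2]
 [ -7.2 -53.8]]
standoff top [[610.7  57.4]] [[40.5 98.8]]
knob top [[ 534.5 -102.5]] [[ 39.4 -78.4]]
```

View pics/side_ov.png

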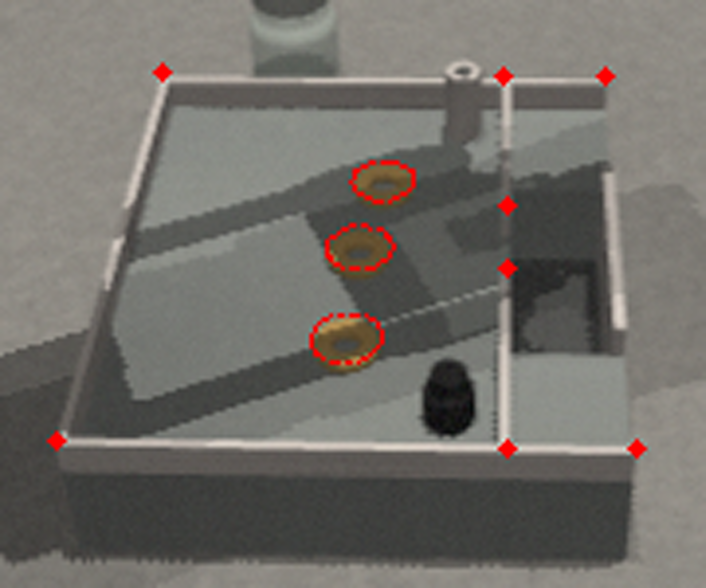

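View pics/wrist_ov.png

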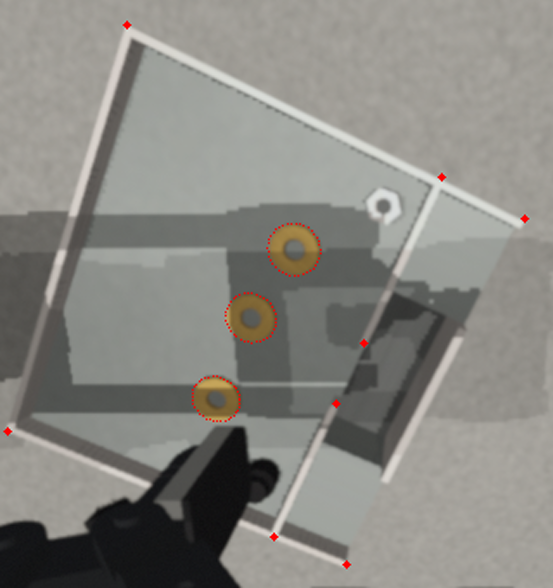

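```bash
python3 -m crank '[[0,7,0,0,0.6,0,-0.67],[0,7,0,0,0.6,0,-0.67],[0,7,0,0,0.6,0,-0.67],[0,7,0,0,0.6,0,-0.67],[0,7,0,0,0.6,0,-0.67],[0,7,0,0,0.6,0,-0.67],[0,7,0,0,0.6,0,-0.67],[0,7,0,0,0.6,0,-0.67],[0,7,0,0,0.6,0,-0.67],[0,7,0,0,0.6,0,-0.67]]' 20; python3 -m crank '[[0,7,0,0,0.3,0,-0.67],[0,7,0,0,0.3,0,-0.67],[0,7,0,0,0.3,0,-0.67],[0,7,0,0,0.3,0,-0.67],[0,7,0,0,0.3,0,-0.67],[0,7,0,0,0,0,-0.67],[0,3,0,0,0,0,-0.67],[0,0,0,1.6,0,-3,-0.67],[0,0,0,1.6,0,-3,-0.67],[0,0,0,1.6,0,-3,-0.67]]'; python3 - <<'E'
from h import *
print(r.sense(),r.nose_length)
T=pose();print(T[:3,:3].round(3))
cv2.imwrite('pics/w1.png',cams.grab_frame('wrist'))
E
```

```text
clock: 0.98
eef_pos: [623.5, -0.0, 177.8]
tcp_rot: [-1.574, 0.001, -1.249]
contact_force: [0.4, -0.2, 1.0]
opening: 0.166
clock: 1.82
eef_pos: [521.9, 0.0, 157.5]
tcp_rot: [-1.576, -0.003, -2.063]
contact_force: [0.7, -0.2, -0.4]
opening: 0.167
{'clock': 1.8167, 'qpos': array([-2.85522964e-03,  2.99664475e-01,  1.92636949e+00, -2.40968321e-05,
        9.21829451e-01,  2.06014655e+00]), 'qvel': array([-1.23368562e-03, -5.86538590e-01,  8.92819409e-01, -1.37754564e-03,
       -2.88861509e-01,  5.01995089e-04]), 'joint_efforts': array([ 7.18778232e-03, -4.48331702e+01, -3.15182769e+01,  3.58368734e-04,
        5.23073729e-01,  7.20447628e-02]), 'eef_pos': array([5.21910247e+02, 3.46040597e-03, 1.57504086e+02]), 'tcp_rot': array([-1.57632218, -0.00296444, -2.06297897]), 'contact_force': array([ 0.71510194, -0.15830106, -0.38133298]), 'wrist_torque': array([ 0.02343642,  0.004902  , -0.02504481]), 'opening': 0.1674668018485048} 11.0
[[-0.473 -0.006  0.881]
 [-0.881 -0.    -0.473]
 [ 0.003 -1.    -0.006]]
```

View pics/w1.png

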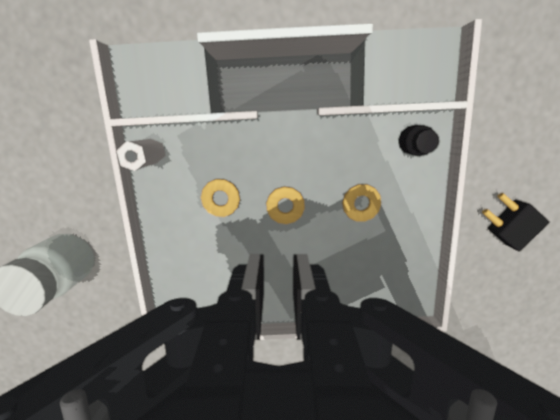

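```bash
python3 - <<'E'
from h import *
im=cv2.imread('pics/w1.png')
c=im[10:230,80:500]
cv2.imwrite('pics/w1a.png',cv2.resize(c,None,fx=1.9,fy=1.9,interpolation=cv2.INTER_CUBIC))
hsv=cv2.cvtColor(im,cv2.COLOR_BGR2HSV)
m=cv2.inRange(hsv,(10,110,50),(30,255,255))
n,l,st,c=cv2.connectedComponentsWithStats(m)
for k in range(1,n):
    if st[k,4]>150: print(st[k],c[k].round(1))
E
```

```text
[202 179  38  37 874] [220.1 197.3]
[343 185  37  36 873] [361.4 202.4]
[267 187  37  37 886] [285.1 204.9]
[498 194  21  18 170] [509.  202.7]
[483 210  21  18 169] [493.6 218.5]
```

View pics/w1a.png

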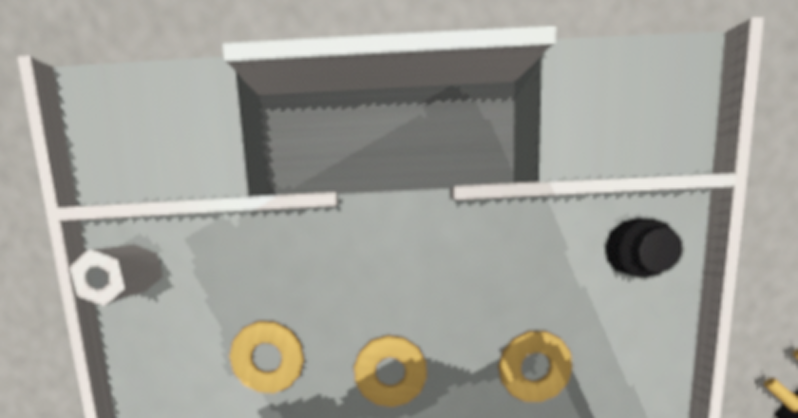

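```bash
cat >> h.py <<'E'
def fit(M,W):
    M=np.array(M,float);mc,wc=M.mean(0),W.mean(0);a=M-mc;b=W-wc
    y=np.arctan2((a[:,0]*b[:,1]-a[:,1]*b[:,0]).sum(),(a*b).sum())
    R=np.array([[np.cos(y),-np.sin(y)],[np.sin(y),np.cos(y)]]);t=wc-R@mc
    return np.degrees(y),R,t,W-(M@R.T+t)
E
python3 - <<'E'
from h import *
T=pose()
z=lambda x,y:(x/1.9+80,y/1.9+10)
W=pix('wrist',[z(60,214),z(336,200),z(455,193),z(735,181),z(25,57),z(756,18)],66,T)[:,:2]
M=[(62,120),(62,21),(62,-21),(62,-120),(113,122),(113,-122)]
y,R,t,e=fit(M,W); print(y,t,(e@R).round(1))
q=pix('wrist',[(220.1,197.3),(285.1,204.9),(361.4,202.4)],55,T)[:,:2]
print('washers',q.round(1),((q-t)@R).round(1))
q=pix('wrist',[z(97,278)],88,T)[:,:2];print('so',((q-t)@R).round(1))
q=pix('wrist',[z(660,250)],76,T)[:,:2];print('knob',((q-t)@R).round(1))
print('tcp',((T[:2,3]-t)@R).round(1), 'tool z yaw', np.degrees(np.arctan2(T[1,2],T[0,2])))
np.savez('tray.npz',R=R,t=t)
E
```

```text
-25.353623285386966 [520.2460435  -15.33591574] [[ 0.4 -1.8]
 [ 0.  -0.1]
 [ 0.3  0.4]
 [-0.   1.3]
 [-0.5 -1.7]
 [-0.2  2. ]]
washers [[547.5  30.3]
 [519.2  -9.7]
 [493.7 -61.3]] [[  5.   52.9]
 [ -3.3   4.6]
 [ -4.3 -52.9]]
so [[41.5 99. ]]
knob [[ 40.3 -89.5]]
tcp [-12.7  11. ] tool z yaw -28.19758964095729
```

```bash
cat >> h.py <<'E'
def mk(p,e):
    T=np.eye(4);T[:3,:3]=Ro.from_euler('xyz',e).as_matrix();T[:3,3]=p;return T
def tray():
    d=np.load('tray.npz');return d['R'],d['t']
def snap(f,name='wrist'):
    T=pose();im=cams.grab_frame(name);cv2.imwrite(f,im);np.save(f+'.npy',T);return T,im
def where():
    R,t=tray();T=pose();y=np.degrees(np.arctan2(T[1,2],T[0,2]))
    print('tcp tray',((T[:2,3]-t)@R).round(1),'z',T[2,3].round(1),'yaw-in-tray',round(y-np.degrees(np.arctan2(R[1,0],R[0,0])),1),'tooly',T[:3,1].round(3),'F',r.sense()['contact_force'].round(1))
def brass(im,a=150):
    m=cv2.inRange(cv2.cvtColor(im,cv2.COLOR_BGR2HSV),(10,110,50),(30,255,255))
    n,l,st,c=cv2.connectedComponentsWithStats(m)
    return [(st[k,:].tolist(),c[k]) for k in range(1,n) if st[k,4]>a]
E
python3 - <<'E'
from h import *
T=mk([521.910,0.003,157.504],[-1.57632,-0.00296,-2.06298])
z=lambda x,y:(x/1.9+80,y/1.9+10)
W=pix('wrist',[z(60,214),z(336,200),z(455,193),z(735,181),z(25,57),z(756,18)],66,T)[:,:2]
M=[(62,120),(62,21),(62,-21),(62,-120),(113,122),(113,-122)]
y,R,t,e=fit(M,W); print(y,t,(e@R).round(1))
q=pix('wrist',[(220.1,197.3),(285.1,204.9),(361.4,202.4)],55,T)[:,:2]
print('washers',q.round(1),((q-t)@R).round(1))
np.savez('tray.npz',R=R,t=t)
where(); print(pose()[:3,3])
E
```

```text
-25.381044996074706 [529.84367318 -15.34548256] [[ 0.2 -0.7]
 [-0.2 -0.1]
 [ 0.1  0. ]
 [-0.2  0.3]
 [-0.  -0.3]
 [ 0.1  0.8]]
washers [[556.7  30.8]
 [528.3  -9.6]
 [502.7 -61.5]] [[  4.5  53.2]
 [ -3.8   4.5]
 [ -4.7 -53.3]]
tcp tray [-21.4   6.8] z 156.1 yaw-in-tray -2.8 tooly [-0.016  0.    -1.   ] F [-7.2 -0.7 -0.3]
[5.13416469e+02 2.39861764e-02 1.56061005e+02]
```

```bash
python3 -m crank '[[0,-2.8,0,0.2,0,-1,-0.67],[0,0,0,0,0,-1,-0.67],[0,0,0,0,1.5,0,-0.67],[0,0,0,0,1.5,0,-0.67],[0,0,0,0,1.5,0,-0.67],[0,0,0,0,1.5,0,-0.67],[0,0,0,0,1,0,-0.67],[0,0,0,0,0.4,0,-0.67],[0,0,0,0,0,0,-0.67],[0,0,0,0,0,0,-0.67]]'; python3 - <<'E'
from h import *
where(); T,im=snap('pics/w2.png'); print(brass(im))
E
```

```text
clock: 2.7
eef_pos: [491.4, 8.9, 80.5]
tcp_rot: [-1.583, -0.006, -2.021]
contact_force: [0.2, -0.1, -0.5]
opening: 0.161
tcp tray [-45.1   5.5] z 80.5 yaw-in-tray -0.4 tooly [-0.014  0.    -1.   ] F [ 0.2 -0.1 -0.5]
[([151, 138, 60, 59, 2233], array([180.37572772, 166.97357815])), ([251, 155, 57, 57, 2077], array([279.35483871, 182.5748676 ])), ([366, 156, 58, 57, 2144], array([395.01445896, 183.72014925]))]
```

View pics/w2.png

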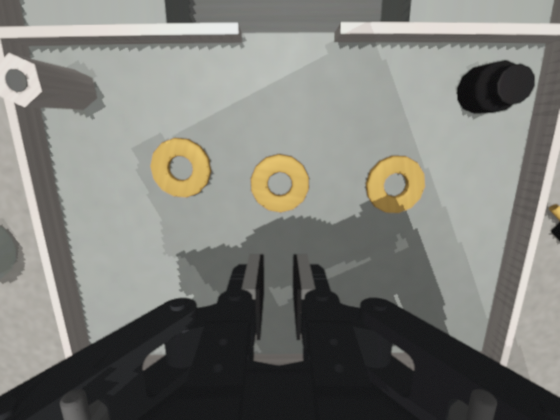

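```bash
python3 -m crank '[[0,0,0,0,0.8,0,-0.67],[0,0,0,0,0.6,0,-0.67],[0,0,0,0,0.3,0,-0.67],[0,0,0,0,0,0,-0.67],[0,0,0,0.05,0,0.7,-0.67],[0,0,0,0.05,0,0.7,-0.67],[0,0,0,0,0,0.5,-0.67],[0,0,0,0,0,0.5,-0.67],[0,0,0,0,0,0.5,-0.67],[0,0,0,0,0,0,-0.67]]'; python3 - <<'E'
from h import *
where(); T,im=snap('pics/w3.png'); print(brass(im))
E
```

```text
clock: 3.58
eef_pos: [522.5, -6.4, 64.2]
tcp_rot: [-1.578, -0.003, -2.021]
contact_force: [0.8, 0.1, 0.4]
opening: 0.164
tcp tray [-10.5   5. ] z 64.2 yaw-in-tray -0.4 tooly [-0.008  0.    -1.   ] F [0.8 0.1 0.4]
[([250, 195, 61, 61, 2394], array([279.83082707, 225.09983292])), ([146, 216, 62, 58, 2345], array([176.57185501, 244.58336887])), ([369, 233, 61, 56, 2325], array([399.11698925, 260.26924731]))]
```

View pics/w3.png

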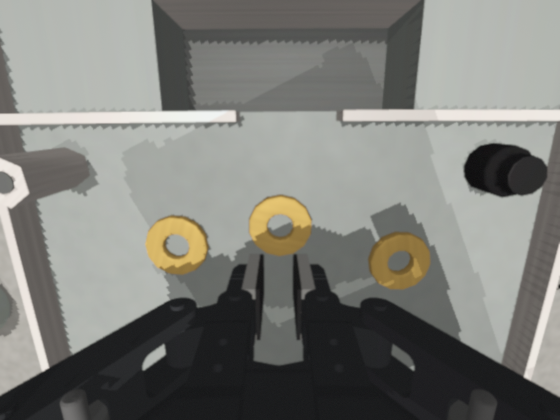

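```bash
python3 -m crank '[[0,0,0,0.05,0.05,0.5,-0.67],[0,0,0,0.05,0.05,0.6,-0.67],[0,0,0,0.05,0,0.6,-0.67],[0,0,0,0.05,0,0.6,-0.67],[0,0,0,0.05,0,0.6,-0.67],[0,0,0,0.05,0,0.6,-0.67],[0,0,0,0,0,0.5,-0.67],[0,0,0,0,0,0.5,-0.67],[0,0,0,0,0,0,-0.67],[0,0,0,0,0,0,-0.67]]'; python3 - <<'E'
from h import *
where(); T,im=snap('pics/w4.png');R,t=tray()
for s,c in brass(im): print(s,((pix('wrist',[c],55,T)[0,:2]-t)@R).round(1))
E
```

```text
clock: 4.47
eef_pos: [565.3, -31.2, 62.4]
tcp_rot: [-1.579, -0.004, -2.022]
contact_force: [-0.6, 1.4, -0.3]
opening: 0.167
tcp tray [38.8  0.9] z 62.4 yaw-in-tray -0.5 tooly [-0.009  0.    -1.   ] F [-0.6  1.4 -0.3]
[248, 195, 63, 62, 2539] [63.7  0.3]
[540, 330, 20, 23, 242] [  -1.6 -141.7]
[391, 345, 18, 19, 202] [ -7.7 -62.2]
```

View pics/w4.png

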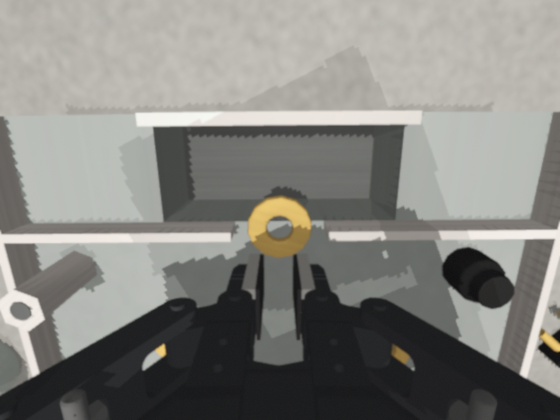

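```bash
python3 -m crank '[[0,0,0,0,0,0.4,-0.67],[0,0,0,0,0,0.4,-0.67],[0,0,0,0,0,0.2,-0.67],[0,0,0,0,0,0,-0.67],[0,0,0,0,0,0,-0.67],[0,0,0,0,0,-1,-0.67],[0,0,0,0,0,-1,-0.67],[0,0,0,0,-0.5,-0.5,-0.67],[0,0,0,0,-1,0,-0.67],[0,0,0,0,-1,0,-0.67]]'; python3 - <<'E'
from h import *
where(); T,im=snap('pics/w5.png');R,t=tray()
for s,c in brass(im): print(s,((pix('wrist',[c],55,T)[0,:2]-t)@R).round(1))
E
```

```text
clock: 5.35
eef_pos: [546.9, -23.1, 87.1]
tcp_rot: [-1.584, -0.006, -2.021]
contact_force: [0.0, 0.1, 0.7]
opening: 0.163
tcp tray [18.8  0.3] z 87.1 yaw-in-tray -0.4 tooly [-0.015  0.001 -1.   ] F [0.  0.1 0.7]
[256, 95, 47, 49, 1473] [90.5 -0.8]
[160, 254, 52, 47, 1581] [ 5.2 52.9]
[346, 267, 51, 41, 1209] [ -1.1 -52.7]
[536, 268, 24, 22, 256] [   1.5 -156.5]
[516, 285, 25, 22, 243] [  -9.9 -147.1]
```

View pics/w5.png

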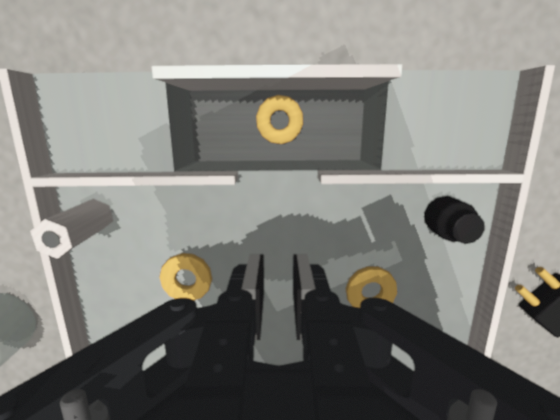

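```bash
python3 -m crank '[[0,0,0,2.8,-0.4,-0.8,-0.67],[0,0,0,2.8,-0.4,-0.8,-0.67],[0,0,0,2.8,-0.4,-0.8,-0.67],[0,-7,0,0,0,0,-0.67],[0,-7,0,0,0,0,-0.67],[0,-7,0,0,0,0,-0.67],[0,-7,0,0,0,0,-0.67],[0,-7,0,0,0,0,-0.67],[0,-7,0,0,0,0,-0.67],[0,-7,0,0,0,0,-0.67]]';python3 -m crank '[[0,-7,0,0,0,0,-0.67],[0,-7,0,0,0,0,-0.67],[0,-7,0,0,0,0,-0.67],[0,-7,0,0,0,0,-0.67],[0,-7,0,0,0,0,-0.67],[0,-6,0,0,0,0,-0.67],[0,0,0,0,0,0,-0.67],[0,0,0,0,0,0,-0.67],[0,0,0,0,0,0,-0.67],[0,0,0,0,0,0,-0.67]]'; python3 - <<'E'
from h import *
where(); T,im=snap('pics/w6.png');R,t=tray()
for s,c in brass(im): print(s,((pix('wrist',[c],55,T)[0,:2]-t)@R).round(1))
E
```

```text
clock: 6.23
eef_pos: [495.1, -92.8, 113.2]
tcp_rot: [-1.565, -0.006, -1.143]
contact_force: [0.3, -0.8, 0.0]
opening: 0.166
clock: 7.07
eef_pos: [500.8, -94.4, 121.3]
tcp_rot: [-1.568, -0.022, -0.411]
contact_force: [-0.1, 0.1, -0.8]
opening: 0.164
tcp tray [  7.6 -83.9] z 121.3 yaw-in-tray 91.9 tooly [ 0.021 -0.006 -1.   ] F [-0.1  0.1 -0.8]
[251, 0, 52, 27, 915] [ 4.  45.8]
[373, 90, 38, 41, 1048] [74.2 -3.4]
[235, 166, 45, 45, 1281] [ -5.4 -53.2]
```

View pics/w6.png

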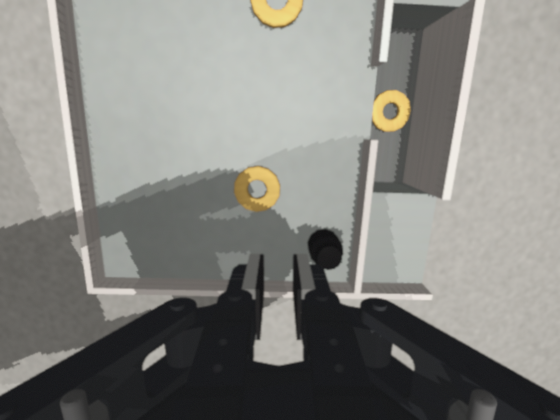

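```bash
python3 -m crank '[[0,1.9,1.2,-0.6,0,-0.1,-0.67],[0,0,0,-0.6,0,-0.2,-0.67],[0,0,0,0,0,0,-0.67],[0,0,0,0,1,0,-0.67],[0,0,0,0,1.3,0,-0.67],[0,0,0,0,1.3,0,-0.67],[0,0,0,0,1,0,-0.67],[0,0,0,0,0.4,0,-0.67],[0,0,0,0,0,0,-0.67],[0,0,0,0,0,0,-0.67]]'; python3 - <<'E'
from h import *
where(); T,im=snap('pics/w7.png');R,t=tray()
for s,c in brass(im): print(s,((pix('wrist',[c],55,T)[0,:2]-t)@R).round(1))
E
```

```text
clock: 7.95
eef_pos: [488.3, -92.1, 66.8]
tcp_rot: [-1.567, -0.004, -0.446]
contact_force: [-0.2, -0.1, 0.9]
opening: 0.168
tcp tray [ -4.6 -87.1] z 66.8 yaw-in-tray 89.8 tooly [ 0.005  0.002 -1.   ] F [-0.2 -0.1  0.9]
[432, 68, 40, 54, 1389] [70.3 -4.8]
[246, 175, 61, 60, 2392] [ -5.4 -53.1]
```

View pics/w7.png

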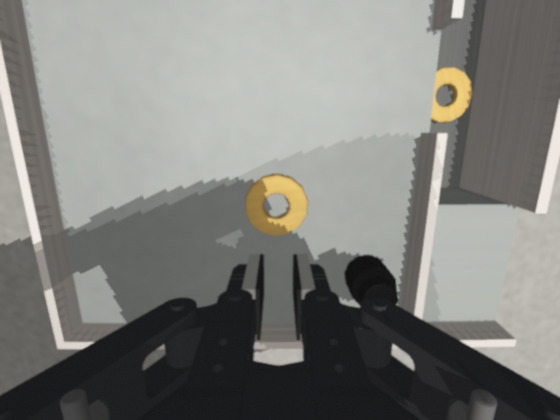

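```bash
python3 -m crank '[[0,0,0,0,0.3,0,-0.67],[0,0,0,0,0.1,0,-0.67],[0,0,0,0,0,0.5,-0.67],[0,0,0,0,0,0.6,-0.67],[0,0,0,0,0,0.6,-0.67],[0,0,0,0,0,0.6,-0.67],[0,0,0,0,0,0.6,-0.67],[0,0,0,0,0,0.6,-0.67],[0,0,0,0,0,0.6,-0.67],[0,0,0,0,0,0.5,-0.67]]'; python3 - <<'E'
from h import *
where()
E
python3 -m crank '[[0,0,0,0,0,0.5,-0.67],[0,0,0,0,0,0.4,-0.67],[0,0,0,0,0,0,-0.67],[0,0,0,0,0,0,-0.67],[0,0,0,0,0,0,-0.67],[0,0,0,0,0,0,-0.67],[0,0,0,0,0,0,-0.67],[0,0,0,0,0,0,-0.67],[0,0,0,0,0,0,-0.67],[0,0,0,0,0,0,-0.67]]'; python3 - <<'E'
from h import *
where(); T,im=snap('pics/w8.png');R,t=tray()
for s,c in brass(im): print(s,((pix('wrist',[c],55,T)[0,:2]-t)@R).round(1))
E
```

```text
clock: 8.83
eef_pos: [511.9, -46.6, 65.0]
tcp_rot: [-1.566, -0.008, -0.447]
contact_force: [-0.5, -0.4, -0.4]
opening: 0.164
tcp tray [ -2.8 -36. ] z 65.0 yaw-in-tray 89.8 tooly [ 0.009  0.001 -1.   ] F [-0.5 -0.4 -0.4]
clock: 9.67
eef_pos: [516.4, -37.0, 65.0]
tcp_rot: [-1.566, -0.008, -0.446]
contact_force: [0.5, 0.7, 0.8]
opening: 0.161
tcp tray [ -2.9 -25.3] z 65.0 yaw-in-tray 89.8 tooly [ 0.009  0.001 -1.   ] F [0.5 0.7 0.8]
[260, 66, 67, 71, 3074] [ 3.7 54. ]
[417, 180, 37, 46, 1054] [70.3  9.6]
[247, 195, 62, 59, 2369] [-3.1 -0.3]
```

View pics/w8.png

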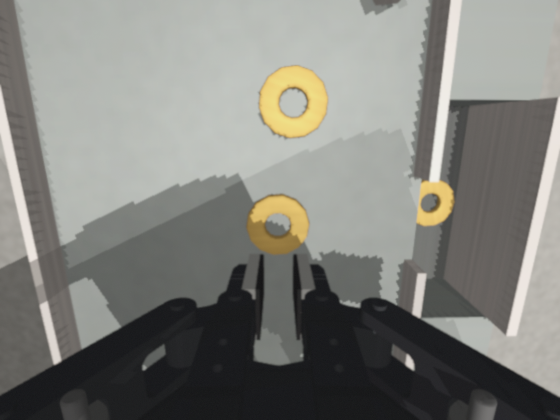

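```bash
python3 -m crank '[[0,0,0,0,0,-1.2,-0.67],[0,0,0,0,-1,-0.2,-0.67],[0,0,0,0,-2,0,-0.67],[0,0,0,-2,-0.5,1.8,-0.67],[0,0,0,-2,0,1.8,-0.67],[0,7,0,0,0,0,-0.67],[0,7,0,0,0,0,-0.67],[0,7,0,0,0,0,-0.67],[0,7,0,0,0,0,-0.67],[0,7,0,0,0,0,-0.67]]';python3 -m crank '[[0,7,0,0,0,0,-0.67],[0,7,0,0,0,0,-0.67],[0,7,0,0,0,0,-0.67],[0,7,0,0,0,0,-0.67],[0,7,0,0,0,0,-0.67],[0,7,0,0,0,0,-0.67],[0,7,0,0,0,0,-0.67],[0,6,0,0,0,0,-0.67],[0,0,0,0,0,0,-0.67],[0,0,0,0,0,0,-0.67]]'; python3 - <<'E'
from h import *
where(); T,im=snap('pics/w9.png');R,t=tray()
for s,c in brass(im): print(s,((pix('wrist',[c],55,T)[0,:2]-t)@R).round(1))
E
```

```text
clock: 10.55
eef_pos: [487.4, -2.2, 107.1]
tcp_rot: [-1.56, -0.005, -1.075]
contact_force: [-0.5, -0.1, 1.4]
opening: 0.168
clock: 11.38
eef_pos: [486.8, -6.0, 114.6]
tcp_rot: [-1.557, 0.008, -2.065]
contact_force: [-0.6, -0.4, -0.1]
opening: 0.171
tcp tray [-42.9 -10. ] z 114.6 yaw-in-tray -2.9 tooly [ 0.016  0.001 -1.   ] F [-0.6 -0.4 -0.1]
[235, 6, 44, 49, 1391] [77.8 -3.8]
[148, 147, 48, 47, 1443] [ 4.3 52.9]
[238, 154, 47, 47, 1384] [-2.5 -1.2]
[516, 172, 26, 22, 255] [ -14.  -164.8]
[498, 192, 25, 21, 242] [ -25.8 -155. ]
```

View pics/w9.png

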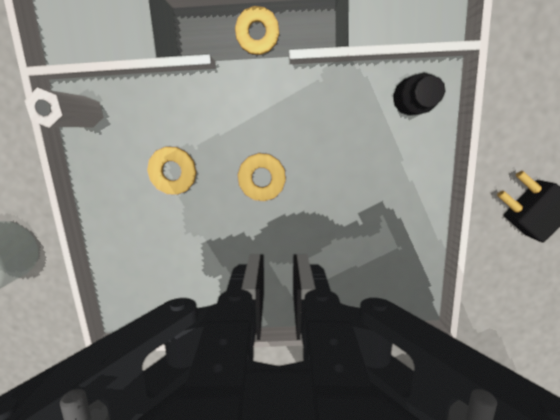

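```bash
python3 -m crank '[[-0.8,-2.9,-0.4,-0.45,0,-0.1,-0.67],[0,0,0,-0.45,0,0,-0.67],[0,0,0,0,0,0,-0.67],[0,0,0,0,1,0,-0.67],[0,0,0,0,1.3,0,-0.67],[0,0,0,0,1.3,0,-0.67],[0,0,0,0,0.8,0,-0.67],[0,0,0,0,0.2,0,-0.67],[0,0,0,0,0,0,-0.67],[0,0,0,0,0,0,-0.67]]'; python3 - <<'E'
from h import *
where(); T,im=snap('pics/w10.png');R,t=tray()
for s,c in brass(im): print(s,((pix('wrist',[c],55,T)[0,:2]-t)@R).round(1))
E
```

```text
clock: 12.27
eef_pos: [489.6, 2.2, 65.4]
tcp_rot: [-1.569, 0.002, -2.005]
contact_force: [-0.2, -0.3, 0.3]
opening: 0.166
tcp tray [-43.9  -1.4] z 65.4 yaw-in-tray 0.5 tooly [ 0.002  0.001 -1.   ] F [-0.2 -0.3  0.3]
[253, 0, 56, 27, 1041] [68.6 -1.2]
[126, 141, 66, 64, 2698] [ 4.4 53. ]
[248, 158, 62, 62, 2500] [-2.3 -1.1]
```

View pics/w10.png

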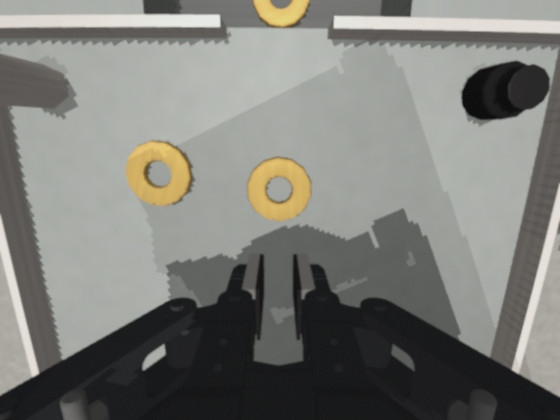

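```bash
python3 -m crank '[[0,0,0,0,0.2,0.6,-0.67],[0,0,0,0,0,0.7,-0.67],[0,0,0,0,0,0.5,-0.67],[0,0,0,0,0,0.5,-0.67],[0,0,0,0,0,0.6,-0.67],[0,0,0,0,0,0.6,-0.67],[0,0,0,0,0,0.6,-0.67],[0,0,0,0,0,0.6,-0.67],[0,0,0,0,0,0.6,-0.67],[0,0,0,0,0,0.6,-0.67]]'; python3 - <<'E'
from h import *
where(); T,im=snap('pics/w11.png');R,t=tray()
for s,c in brass(im): print(s,((pix('wrist',[c],55,T)[0,:2]-t)@R).round(1))
E
```

```text
clock: 13.15
eef_pos: [550.1, -25.3, 65.7]
tcp_rot: [-1.566, 0.003, -2.005]
contact_force: [0.3, 0.5, -0.3]
opening: 0.166
tcp tray [22.6 -0.3] z 65.7 yaw-in-tray 0.5 tooly [ 0.006  0.001 -1.   ] F [ 0.3  0.5 -0.3]
[256, 102, 51, 53, 1775] [90.8 -0.9]
[247, 198, 61, 59, 2315] [45.8  0.8]
[145, 276, 57, 37, 1130] [11.2 53.4]
[538, 313, 22, 24, 264] [  -6.4 -142.4]
```

View pics/w11.png

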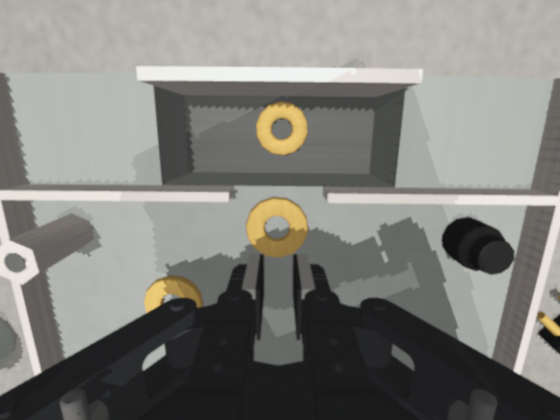

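```bash
python3 -m crank '[[0,0,0,0,0.25,0,-0.67],[0,0,0,0.02,0.05,0.4,-0.67],[0,0,0,0.02,0.05,0.5,-0.67],[0,0,0,0,0,0.5,-0.67],[0,0,0,0,0,0.5,-0.67],[0,0,0,0,0,0.1,-0.67],[0,0,0,0,0,0,-0.67],[0,0,0,0,0,0,-0.67],[0,0,0,0,0,0,-0.67],[0,0,0,0,0,0,-0.67]]'; python3 - <<'E'
from h import *
where(); T,im=snap('pics/w12.png');R,t=tray()
for s,c in brass(im): print(s,((pix('wrist',[c],55,T)[0,:2]-t)@R).round(1))
E
```

```text
clock: 14.03
eef_pos: [571.2, -35.5, 61.9]
tcp_rot: [-1.565, 0.003, -2.005]
contact_force: [0.7, 0.4, 0.1]
opening: 0.165
tcp tray [46.  -0.5] z 61.9 yaw-in-tray 0.5 tooly [ 0.007  0.001 -1.   ] F [0.7 0.4 0.1]
[250, 145, 56, 62, 2589] [94.1  0.4]
[148, 345, 18, 19, 203] [ 0.6 62. ]
[536, 346, 23, 23, 268] [  -0.6 -142.6]
```

View pics/w12.png

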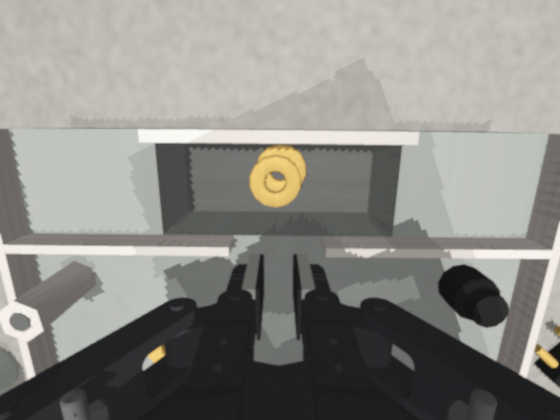

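```bash
python3 -m crank '[[0,0,0,0,0,-1.5,-0.67],[0,0,0,0,-1.5,-1.0,-0.67],[0,0,0,0,-2.5,0,-0.67],[0,0,0,-2.8,-0.5,-0.6,-0.67],[0,0,0,-2.8,0,-0.6,-0.67],[0,0,0,-2.6,0,-0.4,-0.67],[0,-7,0,0,0,0,-0.67],[0,-7,0,0,0,0,-0.67],[0,-7,0,0,0,0,-0.67],[0,-7,0,0,0,0,-0.67]]';python3 -m crank '[[0,-7,0,0,0,0,-0.67],[0,-7,0,0,0,0,-0.67],[0,-7,0,0,0,0,-0.67],[0,-7,0,0,0,0,-0.67],[0,-7,0,0,0,0,-0.67],[0,-7,0,0,0,0,-0.67],[0,-7,0,0,0,0,-0.67],[0,-7,0,0,0,0,-0.67],[0,-6,0,0,0,0,-0.67],[0,0,0,0,0,0,-0.67]]'; python3 - <<'E'
from h import *
where(); T,im=snap('pics/w13.png')
T2,im2=snap('pics/s13.png','side');cv2.imwrite('pics/s13z.png',cv2.resize(im2[80:320,150:390],None,fx=2.4,fy=2.4,interpolation=cv2.INTER_CUBIC))
R,t=tray()
for s,c in brass(im): print(s,((pix('wrist',[c],55,T)[0,:2]-t)@R).round(1))
E
```

```text
clock: 14.92
eef_pos: [566.5, 61.3, 109.6]
tcp_rot: [-1.564, 0.001, -1.512]
contact_force: [1.6, 0.5, -0.4]
opening: 0.166
clock: 15.75
eef_pos: [564.5, 62.5, 109.9]
tcp_rot: [-1.567, -0.005, -0.396]
contact_force: [0.6, 0.2, -0.3]
opening: 0.165
tcp tray [-2.  85.2] z 109.9 yaw-in-tray 92.7 tooly [ 0.006  0.001 -1.   ] F [ 0.6  0.2 -0.3]
[263, 265, 32, 41, 869] [-0.  54.7]
```

View pics/w13.png

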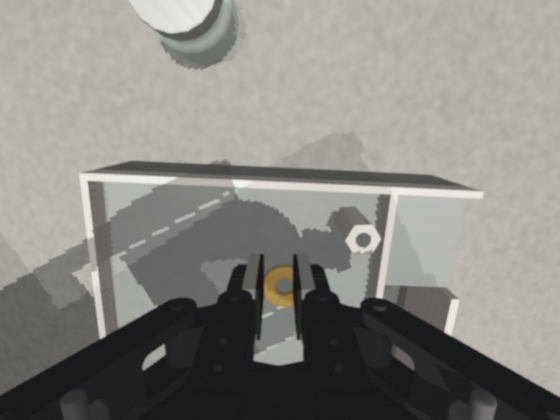

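View pics/s13z.png

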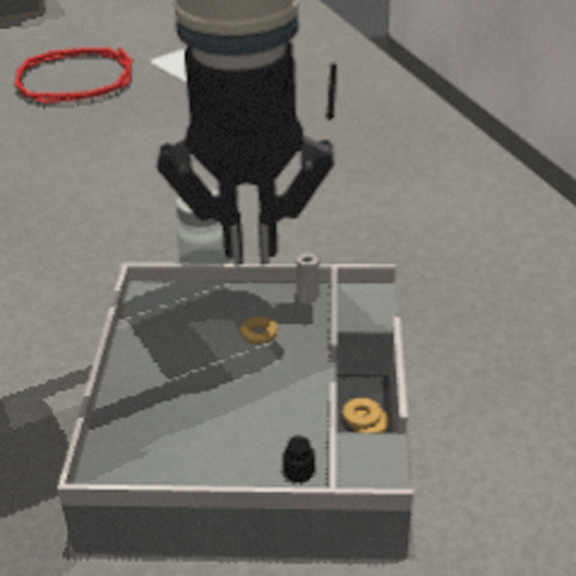

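```bash
python3 -m crank '[[0,2.7,0,0.5,0,-0.1,-0.67],[0,0,0,0,0,0,-0.67],[0,0,0,0,0.8,0,-0.67],[0,0,0,0,1,0,-0.67],[0,0,0,0,1,0,-0.67],[0,0,0,0,0.7,0,-0.67],[0,0,0,0,0.4,0,-0.67],[0,0,0,0,0,0,-0.67],[0,0,0,0,0,0,-0.67],[0,0,0,0,0,0,-0.67]]'; python3 - <<'E'
from h import *
where(); T,im=snap('pics/w14.png')
T2,im2=snap('pics/s14.png','side');cv2.imwrite('pics/s14z.png',cv2.resize(im2[120:280,200:360],None,fx=3.6,fy=3.6,interpolation=cv2.INTER_CUBIC))
E
```

```text
clock: 16.68
eef_pos: [566.8, 60.0, 64.8]
tcp_rot: [-1.569, -0.002, -0.463]
contact_force: [0.1, -0.0, -0.5]
opening: 0.165
tcp tray [ 1.1 83.9] z 64.8 yaw-in-tray 88.9 tooly [ 0.003  0.001 -1.   ] F [ 0.1 -0.  -0.5]
```

View pics/w14.png

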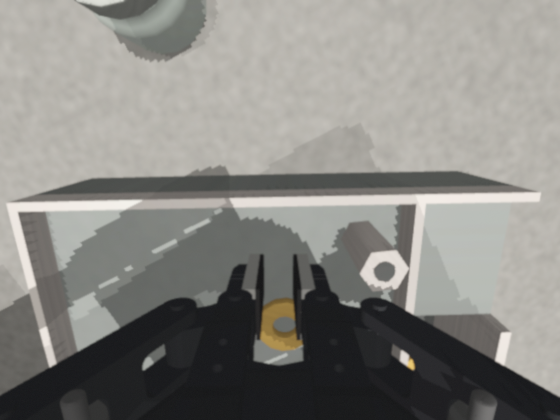

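View pics/s14z.png

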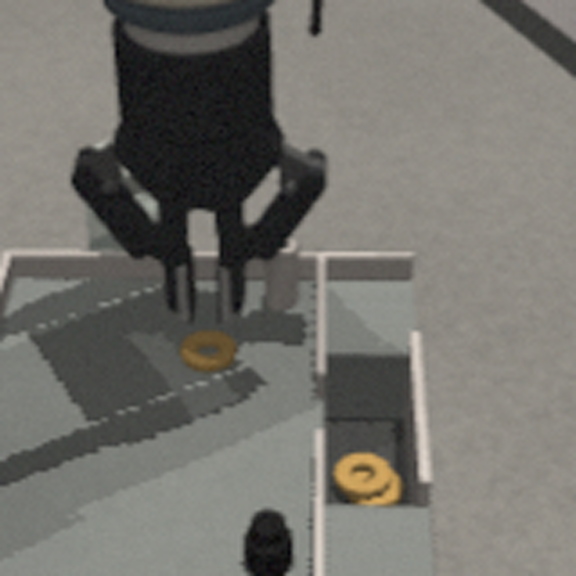

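```bash
python3 -m crank '[[0,0.8,0,0.15,0.15,0,-0.67],[0,0,0,0.1,0,-0.3,-0.67],[0,0,0,0,0,-0.5,-0.67],[0,0,0,0,0,-0.6,-0.67],[0,0,0,0,0,-0.6,-0.67],[0,0,0,0,0,-0.6,-0.67],[0,0,0,0,0,-0.6,-0.67],[0,0,0,0,0,-0.4,-0.67],[0,0,0,0,0,0,-0.67],[0,0,0,0,0,0,-0.67]]'; python3 - <<'E'
from h import *
where(); T,im=snap('pics/w15.png')
T2,im2=snap('pics/s15.png','side');cv2.imwrite('pics/s15z.png',cv2.resize(im2[120:280,200:360],None,fx=3.6,fy=3.6,interpolation=cv2.INTER_CUBIC))
R,t=tray()
for s,c in brass(im2,30):
    print(s,((pix('side',[(s[0]+s[2]/2-.5,s[1]+s[3]/2-.5)],55)[0,:2]-t)@R).round(1))
E
```

```text
clock: 17.62
eef_pos: [552.0, 22.6, 65.2]
tcp_rot: [-1.566, -0.005, -0.48]
contact_force: [0.7, 0.8, -0.1]
opening: 0.162
tcp tray [ 3.7 43.7] z 65.2 yaw-in-tray 87.9 tooly [ 0.006  0.002 -1.   ] F [ 0.7  0.8 -0.1]
[119, 2, 18, 8, 107] [-837.9 1889.5]
[127, 40, 17, 7, 94] [-573.  1170.6]
[248, 223, 16, 12, 126] [ 3.  18.4]
[293, 246, 19, 14, 211] [ 85.9 -42.1]
[218, 336, 10, 9, 39] [ -27.2 -215.4]
[226, 343, 11, 10, 44] [ -14.1 -226.8]
```

View pics/w15.png

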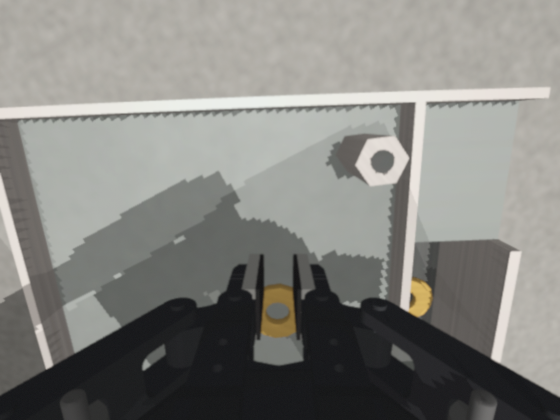

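View pics/s15z.png

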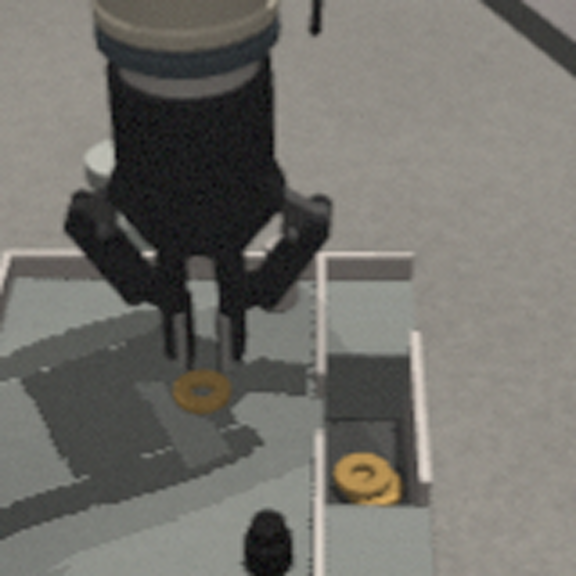

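```bash
python3 -m crank '[[0,-1,0,0,0.2,0,-0.67],[0,-1,0,0,0,-0.4,-0.67],[0,0,0,0,0,-0.5,-0.67],[0,0,0,0,0,-0.5,-0.67],[0,0,0,0,0,-0.3,-0.67],[0,0,0,0,0,0,-0.67],[0,0,0,0,0,0,-0.67],[0,0,0,0,0,0.6,-0.67],[0,0,0,0,-0.5,0.9,-0.67],[0,0,0,0,-2,0,-0.67]]'; python3 - <<'E'
from h import *
where()
T2,im2=snap('pics/s16.png','side');cv2.imwrite('pics/s16z.png',cv2.resize(im2[120:280,200:360],None,fx=3.6,fy=3.6,interpolation=cv2.INTER_CUBIC))
R,t=tray()
for s,c in brass(im2,30):
    print(s,((pix('side',[(s[0]+s[2]/2-.5,s[1]+s[3]/2-.5)],55)[0,:2]-t)@R).round(1))
E
```

```text
clock: 18.55
eef_pos: [548.8, 20.9, 85.6]
tcp_rot: [-1.569, -0.0, -0.441]
contact_force: [-0.1, 0.5, 0.0]
opening: 0.166
tcp tray [ 1.6 40.9] z 85.6 yaw-in-tray 90.1 tooly [ 0.001  0.002 -1.   ] F [-0.1  0.5  0. ]
[119, 2, 18, 8, 109] [-837.9 1889.5]
[127, 39, 17, 8, 95] [-575.2 1177.7]
[248, 230, 16, 12, 132] [ 4.2 -0.5]
[293, 246, 19, 14, 211] [ 85.9 -42.1]
[218, 336, 10, 9, 40] [ -27.2 -215.4]
[226, 343, 11, 10, 43] [ -14.1 -226.8]
```

View pics/s16z.png

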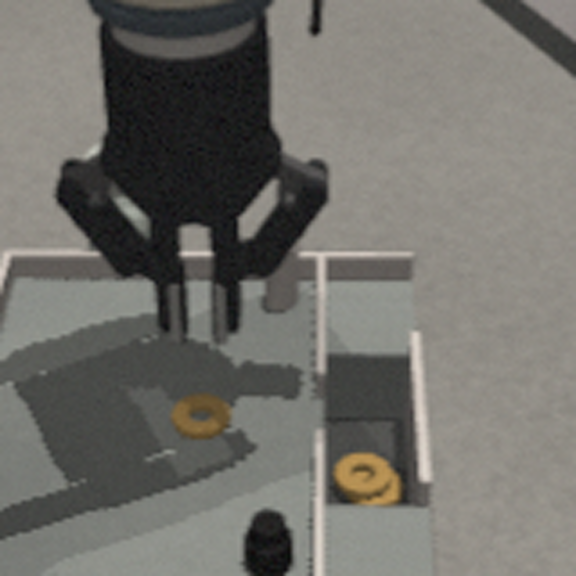

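```bash
python3 -m crank '[[0,0,0,-2,-1.5,0,-0.67],[0,0,0,-2,0,-1.5,-0.67],[0,0,0,-0.4,0,-2.2,-0.67],[0,7,0,0,0,0,-0.67],[0,7,0,0,0,0,-0.67],[0,7,0,0,0,0,-0.67],[0,7,0,0,0,0,-0.67],[0,7,0,0,0,0,-0.67],[0,7,0,0,0,0,-0.67],[0,7,0,0,0,0,-0.67]]';python3 -m crank '[[0,7,0,0,0,0,-0.67],[0,7,0,0,0,0,-0.67],[0,7,0,0,0,0,-0.67],[0,7,0,0,0,0,-0.67],[0,7,0,0,0,0,-0.67],[0,4,0,0,0,0,-0.67],[0,0,0,0,0,0,-0.67],[0,0,0,0,0,0,-0.67],[0,0,0,0,0,0,-0.67],[0,0,0,0,0,0,-0.67]]'; python3 - <<'E'
from h import *
where(); T,im=snap('pics/w17.png');R,t=tray()
for s,c in brass(im): print(s,((pix('wrist',[c],55,T)[0,:2]-t)@R).round(1))
E
```

```text
clock: 19.43
eef_pos: [500.5, 13.0, 111.8]
tcp_rot: [-1.552, -0.002, -1.309]
contact_force: [0.3, 0.3, 0.7]
opening: 0.162
clock: 20.27
eef_pos: [505.7, 19.2, 115.5]
tcp_rot: [-1.549, 0.014, -2.005]
contact_force: [-0.7, 0.6, -0.5]
opening: 0.166
tcp tray [-36.6  20.9] z 115.5 yaw-in-tray 0.5 tooly [ 0.026  0.004 -1.   ] F [-0.7  0.6 -0.5]
[289, 18, 47, 53, 1852] [77.2  4.2]
[287, 153, 47, 47, 1369] [4.  2.8]
[535, 214, 24, 21, 238] [ -24.8 -148.7]
```

View pics/w17.png

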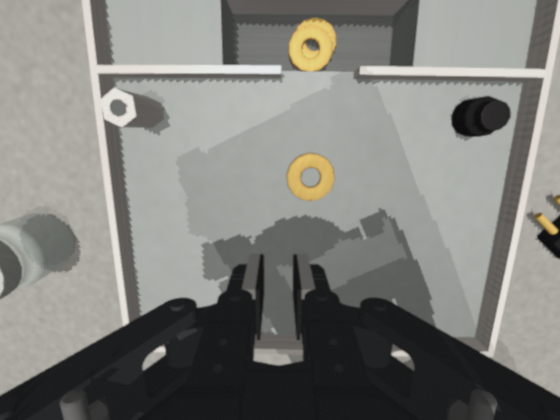

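```bash
python3 -m crank '[[-1.2,0.5,-0.8,0.9,0,-0.1,-0.67],[0,0,0,0.9,0,0,-0.67],[0,0,0,0,0,0,-0.67],[0,0,0,0,1,0,-0.67],[0,0,0,0,1.3,0,-0.67],[0,0,0,0,1.3,0,-0.67],[0,0,0,0,0.9,0,-0.67],[0,0,0,0,0.2,0,-0.67],[0,0,0,0,0,0,-0.67],[0,0,0,0,0,0,-0.67]]'; python3 - <<'E'
from h import *
where(); T,im=snap('pics/w18.png');R,t=tray()
for s,c in brass(im): print(s,((pix('wrist',[c],55,T)[0,:2]-t)@R).round(1))
E
```

```text
clock: 21.15
eef_pos: [496.9, 2.7, 64.3]
tcp_rot: [-1.568, 0.002, -2.01]
contact_force: [-0.4, -0.3, 0.4]
opening: 0.171
tcp tray [-37.5   2.2] z 64.3 yaw-in-tray 0.2 tooly [ 0.004  0.001 -1.   ] F [-0.4 -0.3  0.4]
[252, 0, 62, 44, 2227] [71.8  1.5]
[247, 158, 63, 63, 2534] [4.1 2.6]
```

View pics/w18.png

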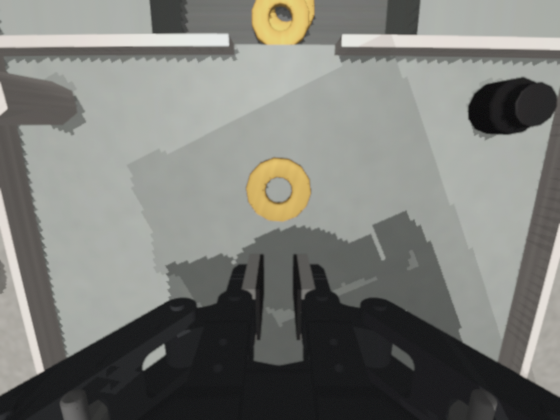

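```bash
python3 -m crank '[[0,0,0,0,0.15,0.6,-0.67],[0,0,0,0,0,0.7,-0.67],[0,0,0,0,0,0.5,-0.67],[0,0,0,0.05,0.03,0.5,-0.67],[0,0,0,0.05,0.03,0.6,-0.67],[0,0,0,0.05,0.03,0.6,-0.67],[0,0,0,0.05,0.03,0.6,-0.67],[0,0,0,0.05,0.03,0.6,-0.67],[0,0,0,0,0.03,0.4,-0.67],[0,0,0,0,0,0,-0.67]]'; python3 - <<'E'
from h import *
where(); T,im=snap('pics/w19.png');R,t=tray()
for s,c in brass(im): print(s,((pix('wrist',[c],55,T)[0,:2]-t)@R).round(1))
E
```

```text
clock: 22.03
eef_pos: [549.8, -24.3, 63.5]
tcp_rot: [-1.563, 0.005, -2.01]
contact_force: [-0.0, -0.0, -0.6]
opening: 0.163
tcp tray [21.8  0.5] z 63.5 yaw-in-tray 0.2 tooly [ 0.009  0.001 -1.   ] F [-0.  -0.  -0.6]
[251, 100, 57, 65, 2731] [88.3  0.5]
[248, 196, 62, 61, 2388] [46.2  0.4]
[544, 313, 16, 23, 190] [  -5.2 -140.2]
```

View pics/w19.png

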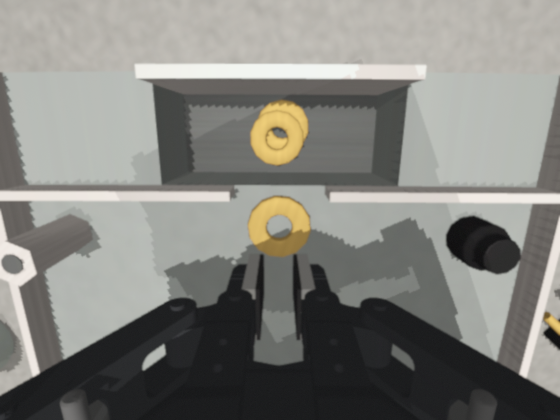

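Centred on the gate; push through, then retract and rise.

```bash
python3 -m crank '[[0,0,0,0,0.05,0.4,-0.67],[0,0,0,0,0,0.5,-0.67],[0,0,0,0,0,0.5,-0.67],[0,0,0,0,0,0.5,-0.67],[0,0,0,0,0,0.3,-0.67],[0,0,0,0,0,0.1,-0.67],[0,0,0,0,0,0,-0.67],[0,0,0,0,0,0,-0.67],[0,0,0,0,0,0,-0.67],[0,0,0,0,0,0,-0.67]]'; python3 - <<'E'
from h import *
where(); T,im=snap('pics/w20.png');R,t=tray()
for s,c in brass(im): print(s,((pix('wrist',[c],55,T)[0,:2]-t)@R).round(1))
E
```

```text
clock: 22.92
eef_pos: [571.5, -34.6, 62.8]
tcp_rot: [-1.564, 0.004, -2.01]
contact_force: [0.2, 0.4, 0.0]
opening: 0.168
tcp tray [45.9  0.5] z 62.8 yaw-in-tray 0.2 tooly [ 0.008  0.001 -1.   ] F [0.2 0.4 0. ]
[251, 145, 58, 65, 2895] [93.4 -0.2]
[537, 344, 23, 23, 265] [  -0.7 -142.5]
```

View pics/w20.png

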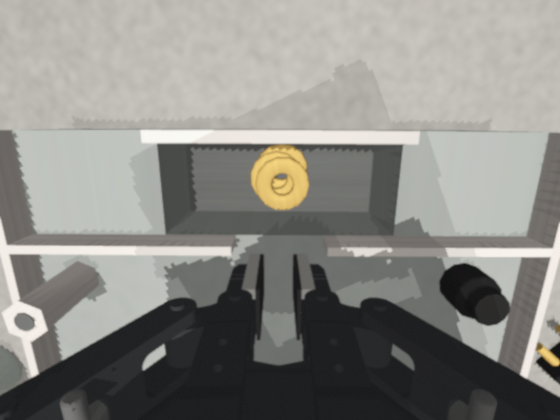

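```bash
python3 -m crank '[[0,0,0,0,0,-1,-0.67],[0,0,0,0,-1,-1.5,-0.67],[0,0,0,0,-2,0,-0.67],[0,0,0,0,-3,0,-0.67],[0,0,0,0,-3,0,-0.67],[0,0,0,0,-2,0,-0.67],[0,0,0,0,-1,0,-0.67],[0,0,0,0,0,0,-0.67],[0,0,0,0,0,0,-0.67],[0,0,0,0,0,0,-0.67]]'; python3 - <<'E'
from h import *
where(); T,im=snap('pics/w21.png');R,t=tray()
for p,z in []: pass
T2,im2=snap('pics/s21.png','side');cv2.imwrite('pics/s21z.png',cv2.resize(im2[140:380,150:390],None,fx=2.4,fy=2.4,interpolation=cv2.INTER_CUBIC))
E
```

```text
clock: 23.8
eef_pos: [538.2, -21.0, 183.7]
tcp_rot: [-1.572, 0.001, -2.009]
contact_force: [0.5, 0.1, -0.2]
opening: 0.161
tcp tray [10.  -1.5] z 183.7 yaw-in-tray 0.3 tooly [-0.001  0.002 -1.   ] F [ 0.5  0.1 -0.2]
```

View pics/w21.png

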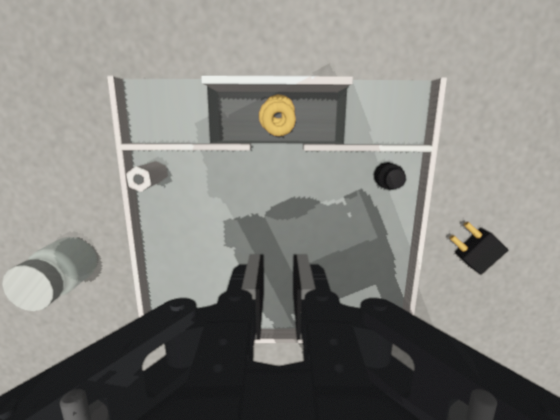

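View pics/s21z.png

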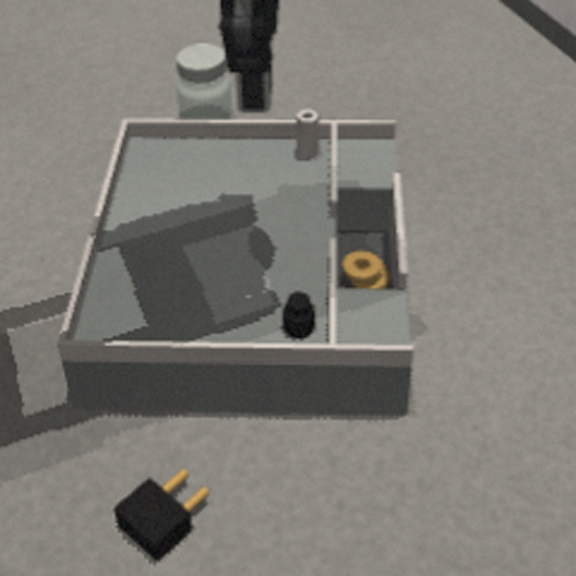

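```bash
python3 - <<'E'
from h import *
R,t=tray();T=np.load('pics/w21.png.npy')
for n,p,z in [('so',(139,179),88),('knob',(394,177),76)]: print(n,((pix('wrist',[p],z,T)[0,:2]-t)@R).round(1))
a=cv2.imread('pics/side0.png').astype(int);b=cv2.imread('pics/s21.png').astype(int)
for n,(x0,y0,x1,y1) in dict(jar=(222,158,248,190),plug=(195,333,240,372),knob=(265,258,284,282),so=(270,184,286,208)).items():
    print(n,np.abs(a-b)[y0:y1,x0:x1].mean().round(2))
from rig import order
order.sign_off()
E
```

```text
so [41.1 99.5]
knob [ 41.6 -88.9]
jar 8.19
plug 2.52
knob 6.95
so 3.44
the job is handed in; nothing more can be done
```

I swept all three washers through the gate one at a time, and all three are lying in the catch slot. I pushed with the slightly opened fingertips: the middle washer straight through, then each outer one sideways to the gate line and through. I handed the job in at about 24 s of the 66 s allowed.

**Washers:** the last wrist and side pictures show them stacked on the slot floor, with none left on the deck. I never gripped or lifted one.

**Standoff and knob:** the last measurement agrees with the first in-tray fit to within about 1.5 mm. The standoff is at (41, 99.5) against (41.5, 99), and the knob at (41.6, -88.9) against (40.3, -89.5).

**Jar and plug:** I checked these only in the pictures, where they look undisturbed. The before-and-after difference in the jar's region was 8 grey levels, which I put down to lighting and the arm's shadow, but I did not measure its position again.

**Forces:** the contact force read at or below about 1.7 N while pushing. The highest I saw was about 7 N, in free air while the arm was still settling.

**Checks that disagreed:** my first tray fit had errors of up to 3 mm. One measurement was also about 10 mm out because I read the arm's pose after the picture instead of before it. I corrected both before touching anything.

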